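Clamp a stirrer boom with a two-legged staple

ROBOT

A 6-joint arm with a two-finger parallel gripper is mounted at the origin on the work surface. World frame = base frame: x ahead of the robot, y to its left, z up, the work surface at z = 0. Lengths are in m, angles in rad, forces in N, time in s.
With the tool pointing down it reaches from about 0.225 to 0.875 m from the base axis. Payload 3.4 kg.
Tool frame: the origin (TCP) lies between the finger pads; the fingertips stand 17 mm ahead of it and the grasp point (between the pads) lies 2 mm behind it; y points along the fingers, z is the direction in which the jaws open and shut, and the axes are right-handed (so a half turn about y gives the same grasp; the last joint's range is limited). The gripper opens to 85 mm and grips with 20 to 120 N. Pads are 22 mm wide; open, the fingers measure 114 mm over their backs; the gripper's body (76 mm by 85 mm) begins 54 mm behind the grasp point. The pads swing forward as they close: fully open they stand 13 mm farther back than shut.
Start: joints at [1.157, 0.276, 1.505, -0, 1.361, -0.121], TCP at [0.166, 0.551, 0.248] pointing down, gripper open.
Joint ranges: [-2.89, 2.89], [-0.75, 2.08], [0.22, 2.7], [-1.18, 4.32], [0.11, 2.71], [-2.7, 2.7]. Speed limits (rad/s): [2.57, 2.57, 3.14, 3.14, 3.14, 3.14].

INTERFACE

Orientations are given as a unit quaternion [w, x, y, z].
In Python, from rig import manip, get_image, camera_model, sign_off, spot_in, silhouettes, spot_point gives the robot as it stands.
- The arm moves only by the tool jog_arm, never from a script. Its argument "targets" is a list of rows, each a list of 3 entries, a list of its own where there are three numbers: the finger opening in m, from 0 to 0.0854, then the shift along the world's x, y, z in m, then the turn about the world's z in rad. In form: [[claw, [x, y, z], spin], ...]. A call has 1 to 10 rows; each row shifts and turns the commanded pose from where the row before left it; what a row does not reach is not made up. A row lasts 1/8 s, in which the tool goes at most 62.5 mm and 10.7 degrees, less where a joint would pass 70% of its speed; a pose out of reach is approached as far as the arm can. A call with a gripper value outside its range is refused whole. The fingers move at their own pace and stop on an object; "force" is the grip in N (left out, the last holds). Time passes only in rows, so rows that do not move let the fingers close. It gives the time, the measured TCP pose, the force and the opening at its end, in the units of the state.
- manip.get_state(): the state, without advancing time (a new reading comes with each control period).
- get_image(name): name is "side" or "top" or "wrist"; returns (picture, depth): 420x560x3 uint8, red, green, blue; 420x560 float32, m along the optical axis (not along the pixel's ray), 0 where there is no reading.
- camera_model(name): a dict with "mtx" (3x3 intrinsics, pixels), "distortion" ([k1, k2, p1, p2, k3] as OpenCV has them; the pictures are not rectified), "world_from_camera" (4x4, takes a point from camera to world coordinates). Camera axes: x right, y up, looking along -z (the intrinsics and any distortion apply to the point x, -y, -z); pixel columns grow to the right and rows downward; lengths in m; the calibration is good to about 2 mm. A picture is of the moment at which its call begins: read the wrist's pose just before it. camera_model takes no time and is no camera call; for the wrist camera it gives the pose at the moment of the call.
- sign_off(): hands the job in, once; it reports no verdict.
Trained networks look in the newest picture that a camera, given by its name, has taken for a name from the list of things; names that differ only in an ending like _2 or _b are one class to them, and where a whole thing is asked for, a point or a joint stands for the part that bears it (a point fixed in the world has none). Each returns a list of dicts, best first, with "score" (0 to 1); they miss things now and then, are a little off and sometimes report something else, mostly with a low value. They report only what shows in the picture. A call takes as long as a camera call. They do not tell look-alikes from the thing itself.
- spot_in(name, camera): "position" ([column, row] in pixels, amid what is visible of it).
- silhouettes(name, camera): "mask" (420x560 bool, what is visible of it) and "position" ([column, row] in pixels, amid what is visible of it).
- spot_point(name, camera): "position" ([column, row] in pixels: a listed point, or the origin of a listed thing).
The state is a dict: "clock": time; "qpos": joint angles; "qd": joint speeds; "effort": joint torques, N m; "position": TCP position; "ee_rot": TCP orientation; "contact_force": force on the tool from outside, world axes, zero at the start; "moment": the same for the moment, N m; "width": finger opening in m.
Only numpy, scipy, OpenCV 4.12 (cv2) and the standard library are available. Lean on these libraries where they do the work, as an engineer would, in place of code of your own. Each camera call takes 0.05 s, during which the arm holds its last target.

TASK

Take the U-shaped clamp staple out of its grey storage block, pass its two legs down on either side of the stirrer's horizontal rod and through both holes of the sliding plate below it, and push it (never let it drop) fully home, upright, past the spring rollers, until its bow rests on the rod. Feel for the holes gently and do not force it (30 N against the cradle is too much), leave the staple released in place, and do not disturb the glassware and the spare boss head.

Things in the scene. Friction and masses are not known exactly. Their poses are not given: they have to be found in the camera images.
- staple: Loose U-bolt of 8 mm round steel, 0.09 kg, black handle on its bow. Origin: inside of the bow, the point that lands on the rod. z up to the handle, x from leg to leg, y square to the U. Leg axes at x = +-17 mm, tips at z = -55 mm (last 2.5 mm bevelled to 6.4 mm). Steel bow up to z = 8 mm.
- staple_handle (a point): Grasp point in the staple's handle, 30 mm above its origin. The handle is a block 36 mm in x, 14 mm in y (grasp across these 14 mm from above), from z = 7 to 46 mm above the origin. The staple is the same turned half round about z.
- rack: Fixed grey storage block 80 x 50 x 38 mm high, origin at the centre of its underside. The staple stands upright in it, legs in two 10.5 mm square blind holes 30 mm deep; lift it straight up 35 mm or more to clear.
- cradle: Fixed bench cradle, origin at the centre of its underside, z up. Base 110 (x) x 130 (y) x 14 mm high. Two posts 80 mm wide in x, 10 mm thick, at y = +-42 mm carry the rod, with ears beside it up to z = 92 mm. The blue stirrer head (105 x 90 x 135 mm high) is centred at y = -235 mm.
- rod_top (a point): Top of the 16 mm round horizontal steel rod midway between the posts (cradle frame 0, 0, 98 mm). The rod runs along the cradle's y, from y = +100 mm to the stirrer head. Fully home, the staple's origin is at this height. The rod lies on rubber: it gives 1 mm per 6 N, at most 4 mm.
- plate_mark (a point): Fixed mark (cradle frame 0, 0, 80 mm) at the top face of the sliding plate under the rod: 76 (x) x 44 (y) x 8 mm, with two through slots centred at x = +-17 mm, 13 mm in x, 10.6 mm in y. Their y is NOT reported: anywhere up to 12 mm from the mark either way (the plate slides but is tight); find it by feel or sight.
- clip_level (a point): Point (cradle frame 0, 0, 48 mm) level with two spring rollers hung under the plate, one outside each leg. The legs slide freely down to them (staple origin about 106 mm up), then need 10 to 20 N to snap past in the last 8 mm; its weight will not do it. The plate lies on rubber: 1 mm per 5 N, at most 4 mm; 40 N slides it.
- beaker: Bystander: open glass beaker, 70 mm wide, 90 mm high; origin at the centre of its underside.
- reagent: Bystander: amber glass jar with a white cap, 60 mm wide, 110 mm high; origin at the centre of its underside.
- bosshead: Bystander: small grey metal boss head with a steel screw, about 70 x 28 x 26 mm, lying on the bench; origin at the underside of its block.
Mind the look-alikes: they are no part of the job. Of the things shaped like the staple, the steel one is meant.

How it is judged:
On the way, in this order (a step that is already met when the one before it is completed fails the run):
1. the staple is lifted out of the storage block (z of staple in the frame of rack above 0.098 m), for 0.1 s.
2. both legs are through the plate's holes, one on each side of the rod (x of staple in the frame of cradle between -0.008 and 0.008 m and y of staple in the frame of cradle between -0.017 and 0.017 m and z of staple in the frame of cradle between 0.09 and 0.122 m), for 0.05 s.
At the end, for the whole second after the job is handed in: Staple home on the rod, both legs through the plate: its origin 93 to 101.5 mm above the cradle's underside, within 6 mm of the rod's axis sideways, within 16 mm of its middle lengthwise (cradle frame), upright within 0.1 rad, at rest, released; bystanders still upright (x of staple in the frame of cradle between -0.006 and 0.006 m and y of staple in the frame of cradle between -0.016 and 0.016 m and z of staple in the frame of cradle between 0.093 and 0.1015 m and angle between the z axis of staple and the z axis of cradle, either way round below 0.1 rad and linear speed of staple below 0.02 m/s and contact force between the fingers and staple below 0.1 N and angle between each of beaker, reagent, bosshead's own z axis and vertical below 0.2 rad); the robot touches nothing.
It fails at once if the staple drops or is slammed into the cradle (faster than 0.3 m/s there) (linear speed of staple above 0.3 m/s and horizontal distance between staple and rod_top below 0.03 m and z of staple in the frame of cradle below 0.14 m).
It fails at once if the staple is pressed against the cradle, its plate or the rod with more than 30 N (contact force between staple and cradle above 30 N).
It fails at once if the robot itself pushes on the cradle with more than 30 N (contact force between any of the fingers, the arm and cradle above 30 N).
It fails at once if the beaker, the jar or the boss head is shifted by more than 20 mm (distance of any of beaker, reagent, bosshead from where it was at the start of the episode above 0.02 m).
It also fails if it takes over 67 s, if anything falls off the work surface, if the arm or the gripper's body presses on something with over 40 N, if the wrist force passes 120 N, or if a joint passes its speed limit or range.

## Working session

There is one attempt and no reset: what is moved stays moved. The work goes in short steps, Python scripts to look and compute and a tool call to move; the robot and the scene stay as the last step left them, time stands still between calls to the robot, and variables do not carry over. Pictures are saved under pics/ and viewed, and the job is handed in when it is done.

Besides the shell and the picture viewer there is one more tool, called after "Emit:" by a JSON object that holds its "method" and its "body". jog_arm: Moves the arm, as the interface text tells. Its arguments: {"type":"object","properties":{"targets":{"type":"array","items":{"type":"array"}},"force":{"type":"number"}},"required":["targets"]}

```bash
mkdir -p pics; ls
python3 - <<'E'
from rig import *
import cv2
print(manip.get_state())
for n in ["side","top","wrist"]:
    p,d=get_image(n); cv2.imwrite(f"pics/{n}0.png",p[:,:,::-1]); 
    import numpy as np
    np.save(f"pics/{n}0d.npy",d)
    m=camera_model(n); print(n,m)
E
```

```text
pics
{'clock': 0.0, 'qpos': array([ 1.15703945e+00,  2.76581717e-01,  1.50610168e+00,  3.34840574e-06,
        1.36067127e+00, -1.20965928e-01]), 'qd': array([ 0.00024175, -0.00017345, -0.00080895,  0.00023236, -0.00014616,
        0.00036772]), 'effort': array([ 2.90805956e-04, -4.16766572e+01, -2.45807576e+01, -1.23712866e-04,
        1.10169151e-02, -2.51883404e-05]), 'position': array([0.16575313, 0.55009671, 0.24745977]), 'ee_rot': array([-0.69894224,  0.70014329, -0.10331377,  0.10298238]), 'contact_force': array([-0.03162003, -0.23935241, -0.38313909]), 'moment': array([-0.02806607,  0.05771391,  0.02434954]), 'width': 0.08525729439300306}
side {'mtx': array([[498.41408149,   0.        , 278.14257697],
       [  0.        , 498.41408149, 208.32805942],
       [  0.        ,   0.        ,   1.        ]]), 'distortion': array([-0.16623318,  0.        ,  0.        ,  0.        ,  0.        ]), 'world_from_camera': array([[-0.95642484,  0.21747218, -0.19482652,  0.33622402],
       [-0.29140284, -0.66907731,  0.68368117,  0.7819471 ],
       [ 0.01832763,  0.71066265,  0.70329417,
[... 418 characters left out ...]
    [-0.99988384, -0.01124118, -0.0102933 ,  0.0924588 ],
       [-0.0118635 ,  0.14998301,  0.9886174 ,  1.04362386],
       [ 0.        ,  0.        ,  0.        ,  1.        ]])}
wrist {'mtx': array([[332.60575213,   0.        , 280.75509429],
       [  0.        , 332.60575213, 208.33211515],
       [  0.        ,   0.        ,   1.        ]]), 'distortion': array([-0.0505249,  0.       ,  0.       ,  0.       ,  0.       ]), 'world_from_camera': array([[ 0.28709343, -0.92004189, -0.26664637,  0.09641743],
       [ 0.95790182,  0.27539375,  0.08113191,  0.57060546],
       [-0.00121201, -0.27871348,  0.96037353,  0.37265894],
       [ 0.        ,  0.        ,  0.        ,  1.        ]])}
```

View pics/side0.png

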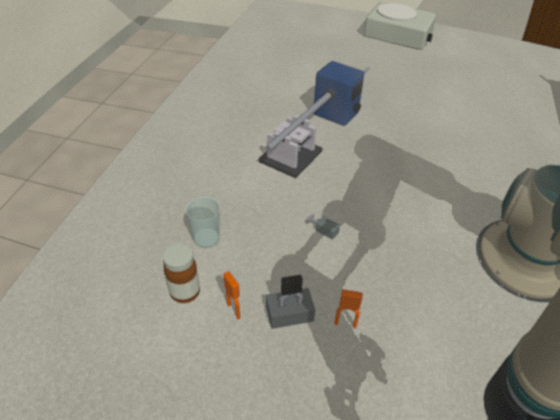

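View pics/top0.png

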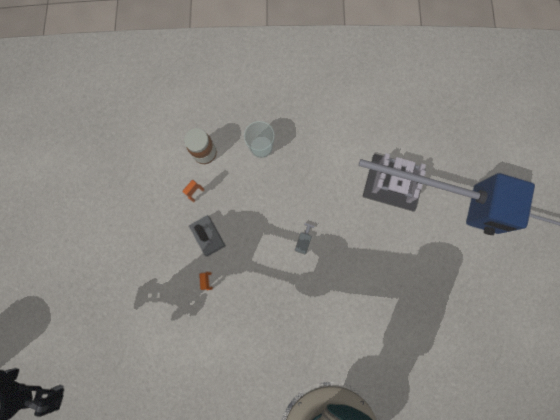

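View pics/wrist0.png

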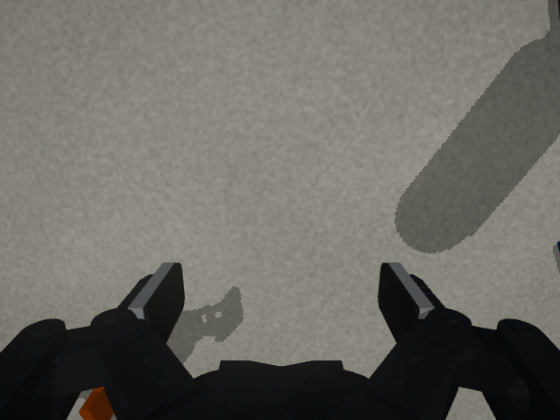

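Top view: the steel staple, with its black handle, is in the grey rack near (205,235). The orange look-alikes are at (193,190) and (206,281), and the cradle is near (395,180) with its rod running to the blue head at (500,203). The beaker is at (260,140), the jar at (200,147) and the boss head at (304,240). The side view agrees. Next I measure from depth.

```bash
cat > h.py <<'E'
import numpy as np, cv2
from rig import *
def cloud(n,d,m=None):
    m=m or camera_model(n); K=m["mtx"];D=m["distortion"]
    h,w=d.shape; u,v=np.meshgrid(np.arange(w),np.arange(h))
    pts=np.stack([u,v],-1).reshape(-1,1,2).astype(np.float64)
    q=cv2.undistortPoints(pts,K,D).reshape(h,w,2)
    P=np.stack([q[...,0]*d,-q[...,1]*d,-d,np.ones_like(d)],-1)@m["world_from_camera"].T
    P=P[...,:3]; P[d==0]=np.nan
    return P
def project(n,X,m=None):
    m=m or camera_model(n); T=np.linalg.inv(m["world_from_camera"])
    X=np.atleast_2d(X); c=X@T[:3,:3].T+T[:3,3]; c=c*[1,-1,-1]
    return cv2.projectPoints(c,np.zeros(3),np.zeros(3),m["mtx"],m["distortion"])[0].reshape(-1,2)
E
python3 - <<'E'
from h import *
import json
for n in ["side","top"]:
    p=cv2.imread(f"pics/{n}0.png"); d=np.load(f"pics/{n}0d.npy"); P=cloud(n,d)
    print(n,"table z",np.nanmedian(P[...,2]))
    def rep(s,mask):
        q=P[mask]; 
        if len(q)<3: print(s,"few");return
        r=cv2.minAreaRect((q[:,:2]*1000).astype(np.float32))
        print(s,len(q),"mean",q.mean(0).round(4),"rect",np.round(r[0],1),np.round(r[1],1),round(r[2],1),"z",np.nanpercentile(q[:,2],[2,50,98]).round(4))
    for name in ["staple","rack","cradle","beaker","reagent","bosshead"]:
        for s in silhouettes(name,n)[:3]:
            print(name,s["score"],s["position"])
            m=s["mask"]; rep(name,m)
            if name=="rack": rep(" racktop",m&(abs(P[...,2]-.038)<.004))
            if name=="staple": rep(" top",m&(P[...,2]>np.nanpercentile(P[m][:,2],60)))
    for name in ["rod_top","plate_mark","staple_handle","cradle","rack","clip_level","staple"]:
        for s in spot_point(name,n)[:3]:
            c,r=np.round(s["position"]).astype(int); print(name,s["score"],s["position"],P[min(r,419),min(c,559)].round(4))
print(manip.get_state()["clock"])
E
```

```text
side table z -0.00071206360154219
staple 0.86 [352.2, 301.4]
staple 570 mean [nan nan nan] rect [339.7 268.2] [58.2 30.8] 44.6 z [0.0078 0.0797 0.1017]
 top 228 mean [0.3487 0.2785 0.0972] rect [348.7 276.2] [35.8 15.7] 6.1 z [0.0872 0.0989 0.1022]
staple 0.83 [290.0, 286.4]
staple 440 mean [nan nan nan] rect [452.3 281.9] [35.9 18.6] 39.4 z [0.0439 0.0925 0.1095]
 top 175 mean [0.4508 0.2838 0.1066] rect [451.5 282.1] [34.8 14.7] 27.2 z [0.1009 0.1071 0.1103]
staple 0.62 [231.3, 289.1]
staple 455 mean [nan nan nan] rect [556.2 304. ] [17.2 54.3] 41.0 z [0.0062 0.0795 0.1023]
 top 182 mean [0.5505 0.3116 0.098 ] rect [551.7 309.1] [14.1 36.1] 48.6 z [0.0877 0.0996 0.1025]
rack 0.97 [287.3, 307.3]
rack 1394 mean [nan nan nan] rect [452.3 282.3] [78.9 51.9] 29.4 z [0.0014 0.0366 0.0405]
 racktop 861 mean [0.4522 0.2861 0.0377] rect [452.5 281.6] [79. 53.] 29.1 z [0.0347 0.0377 0.0406]
cradle 0.83 [317.1, 113.6]
cradle 5221 mean [nan nan nan] rect [ 539.2 -368.1] [618.7 190.2] 82.8 z [0.0027 0.0756 0.1356]
beaker 0.68 [204.5, 223.1]
beaker 1503 mean [nan nan nan] rect [705.9 141.7] [ 46
[... 2925 characters left out ...]
.] nan z [0.011  0.0941 0.1368]
bosshead 0.57 [302.9, 240.5]
bosshead 300 mean [0.4369 0.0573 0.0224] rect [442.6  55.7] [30.3 69.1] 75.2 z [-0.002   0.0257  0.0298]
rod_top 0.68 [400.8, 173.0] [ 0.5771 -0.1561  0.0999]
plate_mark 0.87 [401.4, 173.6] [ 0.5747 -0.1558  0.1007]
plate_mark 0.52 [205.7, 231.4] [0.4605 0.2812 0.039 ]
staple_handle 0.49 [202.3, 281.2] [0.3476 0.2764 0.1025]
cradle 0.68 [393.8, 178.7] [ 0.5675 -0.1441  0.0829]
rack 0.56 [207.4, 236.2] [0.449  0.2788 0.0388]
clip_level 0.69 [395.2, 178.8] [ 0.5687 -0.1477  0.0775]
staple 0.64 [204.1, 234.6] [0.4448 0.2724 0.108 ]
staple 0.49 [193.7, 188.3] [0.5513 0.3004 0.0879]
staple 0.47 [206.0, 280.3] [0.3497 0.2685 0.0992]
1.45
```

Run:
```python
from h import *
for n in ["side","top"]:
    d=np.load(f"pics/{n}0d.npy"); P=cloud(n,d).reshape(-1,3)
    P=P[np.isfinite(P).all(1)]
    near=(np.hypot(P[:,0]-.567,P[:,1]+.147)<.1)
    b=P[near&(P[:,2]>.010)&(P[:,2]<.018)]
    r=cv2.minAreaRect((b[:,:2]*1000).astype(np.float32)); print(n,"base",len(b),r)
    # head top
    hd=P[(np.hypot(P[:,0]-.5,P[:,1]+.37)<.12)&(P[:,2]>.128)]
    r=cv2.minAreaRect((hd[:,:2]*1000).astype(np.float32)); print("head",len(hd),hd[:,2].mean(),r)
    # rod: highest points
    for lo in (.094,.096):
        rd=P[(P[:,2]>lo)&(P[:,2]<.106)&(P[:,1]<-.03)&(P[:,1]>-.31)&(P[:,0]>.4)&(P[:,0]<.68)]
        for i in range(8):
            l=cv2.fitLine(rd[:,:2].astype(np.float32),cv2.DIST_HUBER,0,1e-5,1e-5).ravel()
            dist=(rd[:,0]-l[2])*l[1]-(rd[:,1]-l[3])*l[0]
            rd=rd[abs(dist)<.010]
        t=(rd[:,:2]-l[2:])@l[:2]
        print("rod",len(rd),l,np.degrees(np.arctan2(l[1],l[0])),rd[:,2].max(),t.min(),t.max(), "end",l[2:]+l[:2]*t.min(),l[2:]+l[:2]*t.max())
    pl=P[near&(P[:,2]>.076)&(P[:,2]<.084)]
    r=cv2.minAreaRect((pl[:,:2]*1000).astype(np.float32)); print("plate lvl",len(pl),r)
p=cv2.imread("pics/top0.png")[130:230,340:480]; cv2.imwrite("pics/c1.png",cv2.resize(p,None,fx=5.5,fy=5.5,interpolation=cv2.INTER_CUBIC))
p=cv2.imread("pics/side0.png")[85:185,240:380]; cv2.imwrite("pics/c2.png",cv2.resize(p,None,fx=5.5,fy=5.5,interpolation=cv2.INTER_CUBIC))
```

```text
side base 659 ((575.5927124023438, -160.5946807861328), (131.09515380859375, 110.18917083740234), 72.65229034423828)
head 691 0.13375653851289585 ((509.72314453125, -385.3064270019531), (92.7735824584961, 104.0604248046875), 75.9290771484375)
rod 327 [ 0.28093773  0.959726    0.57723445 -0.15245421] 73.683815 0.1010852502359113 -0.16370486219161212 0.0914209897471952 end [ 0.53124357 -0.30956602] [ 0.60291805 -0.06471511]
rod 202 [ 0.2795649   0.9601268   0.5735725  -0.16925442] 73.76576 0.1010852502359113 -0.14654901168960613 0.10857569362003537 end [ 0.53260256 -0.30996006] [ 0.60392647 -0.06500799]
plate lvl 430 ((584.008544921875, -137.26748657226562), (148.54562377929688, 81.55789947509766), 73.65802001953125)
top base 920 ((576.1184692382812, -161.73626708984375), (130.271240234375, 110.99479675292969), 73.52555084228516)
head 1847 0.13422178835775275 ((508.9764404296875, -385.9930419921875), (91.077392578125, 103.20921325683594), 72.58113098144531)
rod 681 [ 0.28467822  0.9586231   0.5684431  -0.18733002] 73.46038 0.10406475174623409 -0.12927168862517283 0.12631241354076686 end [ 0.53164229 -0.31125285] [ 0.60440151 -0.06624402]
rod 482 [ 0.28260353  0.9592368   0.5698933  -0.18276356] 73.58434 0.10406475174623409 -0.13277909588332854 0.12151336896413838 end [ 0.53236946 -0.31013016] [ 0.60423341 -0.06620347]
plate lvl 642 ((576.9937744140625, -161.39572143554688), (95.4182357788086, 81.86692810058594), 73.85108184814453)
```

View pics/c1.png

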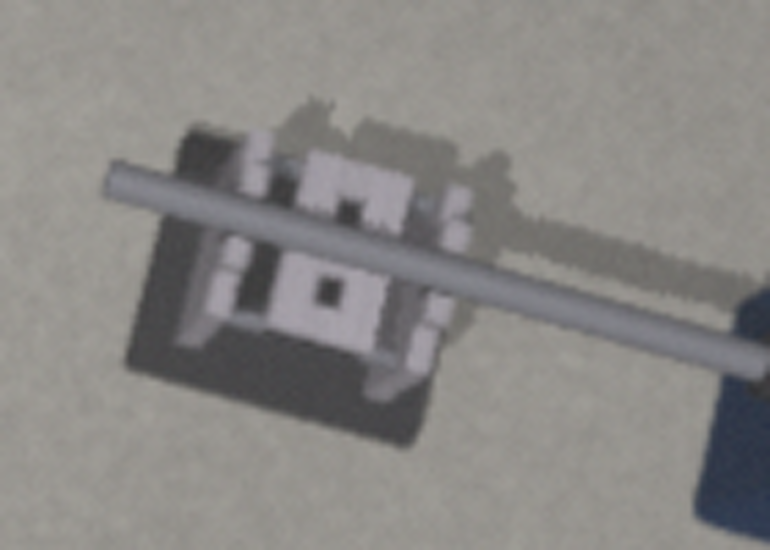

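View pics/c2.png

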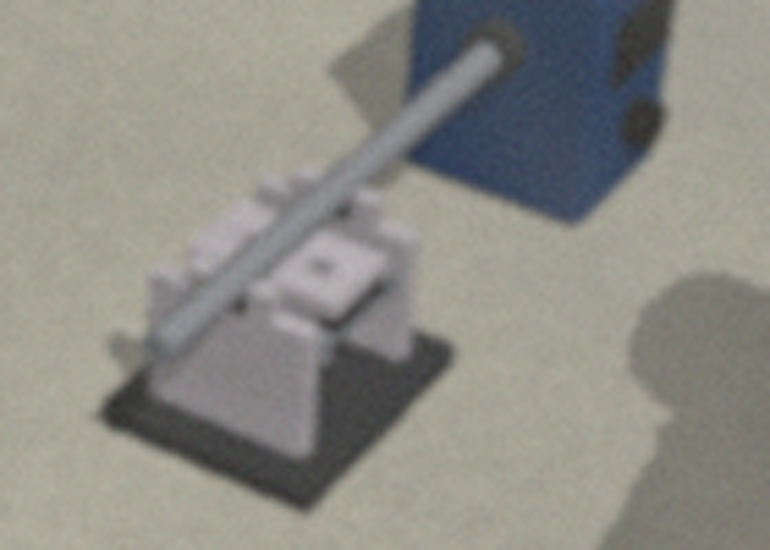

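Run:
```python
from h import *
C=np.array([.5760,-.1612]); a=np.radians(-16.4)
ex=np.array([np.cos(a),np.sin(a)]); ey=np.array([-np.sin(a),np.cos(a)])
for n,(x0,y0) in {"top":(340,130),"side":(240,85)}.items():
    p=cv2.imread(f"pics/{n}0.png"); g=cv2.cvtColor(p,cv2.COLOR_BGR2GRAY)
    m=camera_model(n); T=m["world_from_camera"]
    def back(uv,z):
        q=cv2.undistortPoints(np.array(uv,float).reshape(-1,1,2),m["mtx"],m["distortion"]).reshape(-1,2)
        r=np.c_[q[:,0],-q[:,1],-np.ones(len(q))]@T[:3,:3].T; o=T[:3,3]
        return o+r*((z-o[2])/r[:,2])[:,None]
    # rectified local view at z=.080 in cradle frame, 0.25mm/px
    xs=np.arange(-45,45.1,.25); ys=np.arange(-40,40.1,.25)
    X,Y=np.meshgrid(xs,ys[::-1])
    W=np.c_[(C+ (X.reshape(-1,1)*ex+Y.reshape(-1,1)*ey)/1000),np.full(X.size,.080)]
    uv=project(n,W,m).astype(np.float32).reshape(*X.shape,2)
    im=cv2.remap(p,uv[...,0],uv[...,1],cv2.INTER_CUBIC)
    cv2.drawMarker(im,(180,160),(0,0,255),cv2.MARKER_CROSS,10,1)
    for k in range(-40,41,10): 
        cv2.line(im,(0,160-4*k),(6,160-4*k),(0,255,0)); cv2.line(im,(180+4*k,320),(180+4*k,314),(0,255,0))
    cv2.imwrite(f"pics/rect_{n}.png",cv2.resize(im,None,fx=1.8,fy=1.8))
    # slot dark centroid around guess
    for (u,v) in ([(400.4,182.9),(403.5,168.2)] if n=="top" else [(298.5,133.5)]):
        u0,v0=int(round(u)),int(round(v)); w=g[v0-4:v0+5,u0-4:u0+5].astype(float)
        wt=np.clip(np.percentile(w,75)-15-w,0,None); vv,uu=np.mgrid[v0-4:v0+5,u0-4:u0+5]
        c=((wt*uu).sum()/wt.sum(),(wt*vv).sum()/wt.sum())
        b=back([c,(u,v)],.080)[:,:2]-C
        print(n,c,(b@ex*1000).round(1),(b@ey*1000).round(1))
```

```text
top (np.float64(399.40038314176246), np.float64(182.60344827586206)) [-16.8 -16.8] [-0.1 -2.4]
top (np.float64(403.16710319539027), np.float64(169.23258250392877)) [15.4 17.9] [-1.2 -1.4]
side (np.float64(297.40932642487047), np.float64(133.33160621761658)) [-16.5 -18.9] [1.3 0.4]
```

View pics/rect_top.png

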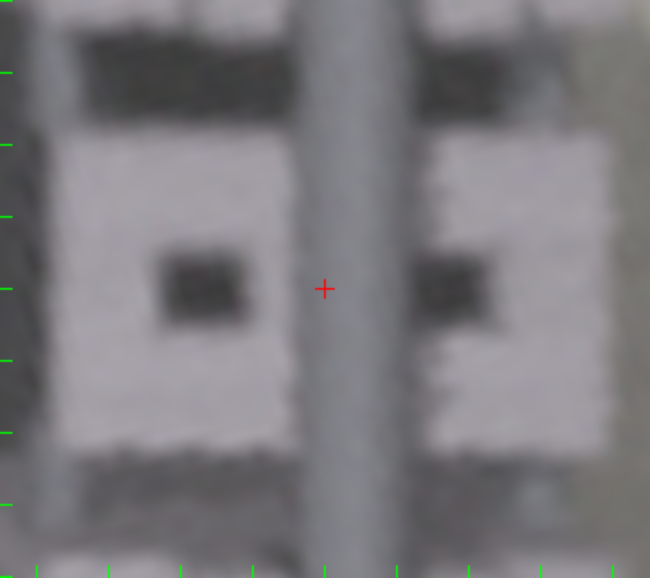

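View pics/rect_side.png

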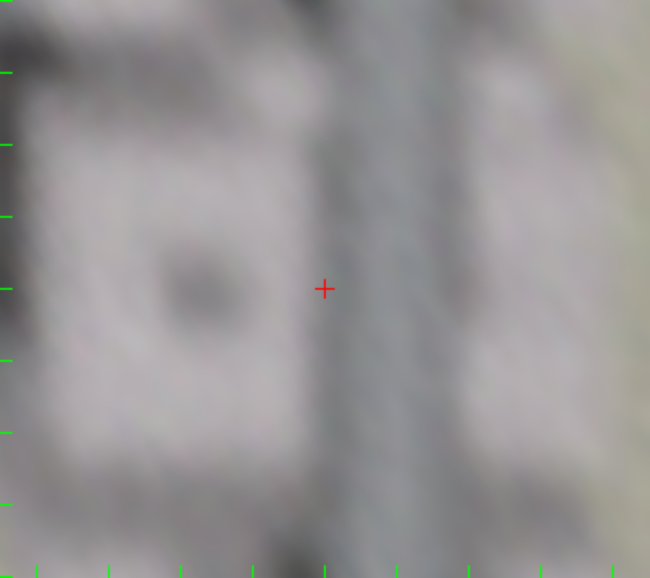

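Run:
```python
from h import *
from scipy.spatial.transform import Rotation as R
s=manip.get_state(); q=s["ee_rot"]; M=R.from_quat([q[1],q[2],q[3],q[0]]).as_matrix()
print(M.round(3)); print("jaw angle",np.degrees(np.arctan2(M[1,2],M[0,2])))
print(s["position"],s["qpos"],s["clock"])
```

```text
[[ 0.957  0.     0.289]
 [-0.289  0.     0.957]
 [ 0.    -1.     0.   ]]
jaw angle 73.22212589152403
[0.16598834 0.55054756 0.24832864] [ 1.15698932e+00  2.75888100e-01  1.50491544e+00 -1.27713371e-05
  1.36068828e+00 -1.20975199e-01] 1.45
```

Emit:
{"method": "jog_arm", "body": {"targets": [[0.045,[0.0285,-0.0268,-0.005],0.0796],[0.045,[0.0285,-0.0268,-0.005],0.0796],[0.045,[0.0285,-0.0268,-0.005],0.0796],[0.045,[0.0285,-0.0268,-0.005],0.0796],[0.045,[0.0285,-0.0268,-0.005],0.0796],[0.045,[0.0285,-0.0268,-0.005],0.0796],[0.045,[0.0285,-0.0268,-0.005],0.0796],[0.045,[0.0285,-0.0268,-0.005],0.0796],[0.045,[0.0285,-0.0268,-0.005],0.0796],[0.045,[0.0285,-0.0268,-0.005],0.0796]]}}

```text
clock: 2.7
position: [0.4519, 0.2817, 0.1983]
ee_rot: [0.685, -0.685, -0.177, 0.177]
contact_force: [1.1, 0.7, -0.7]
width: 0.0449
```

Emit:
{"method": "jog_arm", "body": {"targets": [[0.045,[0,0,0],0],[0.045,[0,0,0],0]], "force": 40}}

```text
clock: 2.95
position: [0.4506, 0.2828, 0.1983]
ee_rot: [0.685, -0.685, -0.175, 0.176]
contact_force: [-1.2, -0.2, 0.4]
width: 0.0447
```

Run:
```python
from h import *
from scipy.spatial.transform import Rotation as R
s=manip.get_state(); q=s["ee_rot"]; M=R.from_quat([q[1],q[2],q[3],q[0]]).as_matrix()
print(s["position"],np.degrees(np.arctan2(M[1,2],M[0,2])),s["qpos"],s["contact_force"],s["width"])
for n in ["wrist","top"]:
    m=camera_model(n); p,d=get_image(n); cv2.imwrite(f"pics/{n}1.png",p[:,:,::-1]); P=cloud(n,d,m)
    if n=="top": continue
    q=P.reshape(-1,3); q=q[np.isfinite(q).all(1)]
    t=q[(q[:,2]>.102)&(q[:,2]<.116)&(np.hypot(q[:,0]-.451,q[:,1]-.2825)<.035)]
    print(len(t),t.mean(0) if len(t) else "", cv2.minAreaRect((t[:,:2]*1000).astype(np.float32)) if len(t)>3 else "")
```

```text
[0.45056969 0.28275519 0.19831085] 118.76886550656577 [ 4.29051662e-01  2.45524207e-01  1.67706636e+00  8.75245008e-04
  1.21956717e+00 -1.64415767e+00] [-1.17622775 -0.24541908  0.40952307] 0.04470317665296611
1002 [0.44912405 0.28041019 0.10793123] ((450.2467041015625, 280.7362976074219), (35.821502685546875, 13.611344337463379), 29.098968505859375)
```

View pics/wrist1.png

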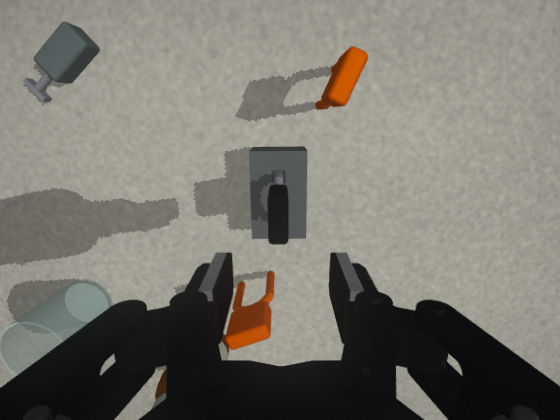

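Wrist view: the black handle is at (278,215), centred between the pads and parallel to them. I shift 1 mm and descend.

Emit:
{"method": "jog_arm", "body": {"targets": [[0.045,[0,-0.001,-0.025],0],[0.045,[0,0,-0.025],0],[0.045,[0,0,-0.025],0],[0.045,[0,0,-0.02],0],[0.045,[0,0,-0.012],0],[0.045,[0,0,0],0],[0.045,[0,0,0],0]], "force": 40}}

```text
clock: 3.92
position: [0.4514, 0.2821, 0.0921]
ee_rot: [0.685, -0.685, -0.177, 0.176]
contact_force: [-0.2, -0.2, -0.2]
width: 0.0449
```

Run:
```python
from h import *
p,d=get_image("wrist"); cv2.imwrite("pics/wrist2.png",p[:,:,::-1])
```

```text
(no output)
```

View pics/wrist2.png

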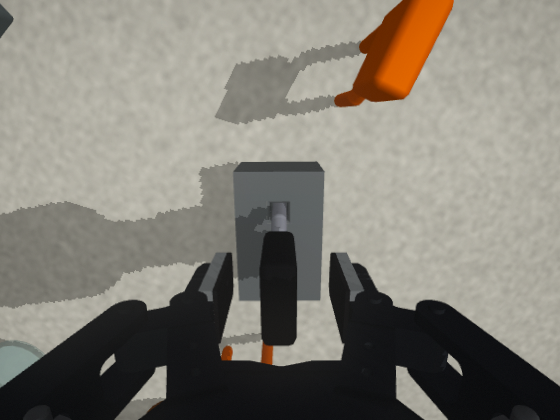

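The handle (columns 262–297) lies between the pads (232 and 330), so I close.

Emit:
{"method": "jog_arm", "body": {"targets": [[0.025,[0,0,-0.001],0],[0.016,[0,0,0],0],[0.01,[0,0,0],0],[0.01,[0,0,0],0],[0.01,[0,0,0],0],[0.01,[0,0,0],0],[0.01,[0,0,0],0]], "force": 60}}

```text
clock: 4.85
position: [0.4513, 0.2815, 0.0907]
ee_rot: [-0.685, 0.685, 0.176, -0.176]
contact_force: [-0.7, -1.6, 4.8]
width: 0.0132
```

Run:
```python
from h import *
s=manip.get_state();print(s["position"],s["contact_force"],s["moment"],s["width"])
```

```text
[0.45125877 0.28147631 0.09072145] [-0.71768302 -1.64603278  4.81823074] [-0.30079062  0.03914413  0.02241957] 0.013184792678144085
```

Emit:
{"method": "jog_arm", "body": {"targets": [[0.01,[0,0,0.005],0],[0.01,[0,0,0.01],0],[0.01,[0,0,0.015],0],[0.01,[0,0,0.02],0],[0.01,[0,0,0.025],0],[0.01,[0,0,0.025],0],[0.01,[0,0,0.025],0],[0.01,[0,0,0.01],0],[0.01,[0,0,0],0]]}}

```text
clock: 5.98
position: [0.4512, 0.2817, 0.2261]
ee_rot: [0.685, -0.685, -0.177, 0.175]
contact_force: [-0.8, -0.3, -1.4]
width: 0.0133
```

Run:
```python
from h import *
s=manip.get_state();print(s["position"],s["contact_force"],s["moment"],s["width"])
for n in ["wrist","side"]:
    p,d=get_image(n); cv2.imwrite(f"pics/{n}3.png",p[:,:,::-1]); np.save(f"pics/{n}3d.npy",d)
```

```text
[0.45117906 0.28168634 0.22609358] [-0.75401985 -0.2553158  -1.42215913] [ 0.00393777  0.00686391 -0.02227949] 0.013329951722373938
```

View pics/wrist3.png

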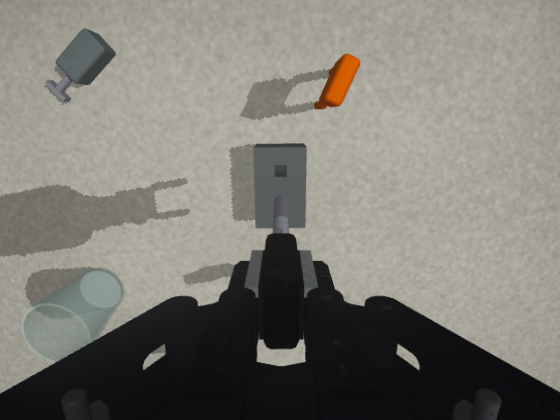

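View pics/side3.png

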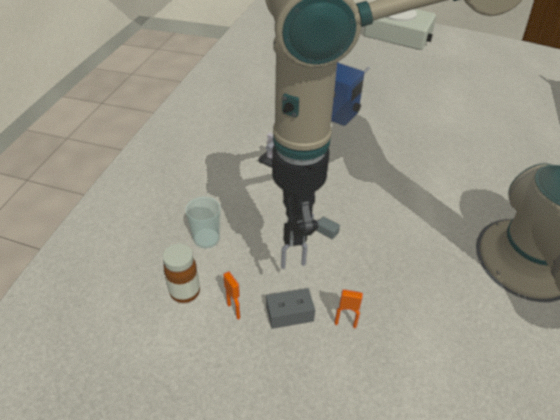

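The staple is held upright with its legs clear at (283,258) and (304,256) in the side view, and the rack is empty. Now I move over the cradle.

Emit:
{"method": "jog_arm", "body": {"targets": [[0.01,[0.0125,-0.0443,0],-0.0789],[0.01,[0.0125,-0.0443,0],-0.0789],[0.01,[0.0125,-0.0443,0],-0.0789],[0.01,[0.0125,-0.0443,0],-0.0789],[0.01,[0.0125,-0.0443,0],-0.0789],[0.01,[0.0125,-0.0443,0],-0.0789],[0.01,[0.0125,-0.0443,0],-0.0789],[0.01,[0.0125,-0.0443,0],-0.0789],[0.01,[0.0125,-0.0443,0],-0.0789],[0.01,[0.0123,-0.0443,0],-0.0789]]}}

```text
clock: 7.32
position: [0.5755, -0.1627, 0.2238]
ee_rot: [0.7, -0.699, 0.103, -0.101]
contact_force: [0.8, -0.1, -0.6]
width: 0.0132
```

Emit:
{"method": "jog_arm", "body": {"targets": [[0.01,[0,0,0],0],[0.01,[0,0,0],0],[0.01,[0,0,0],0]]}}

```text
clock: 7.7
position: [0.5752, -0.1602, 0.2249]
ee_rot: [0.7, -0.7, 0.101, -0.1]
contact_force: [-0.7, -0.5, -0.2]
width: 0.0133
```

Run:
```python
from h import *
from scipy.spatial.transform import Rotation as R
s=manip.get_state(); q=s["ee_rot"]; M=R.from_quat([q[1],q[2],q[3],q[0]]).as_matrix()
print(s["position"],np.degrees(np.arctan2(M[1,2],M[0,2])),s["contact_force"],s["width"],s["clock"])
for n in ["wrist","side","top"]:
    np.save(f"pics/{n}4m.npy",camera_model(n)["world_from_camera"])
    p,d=get_image(n); cv2.imwrite(f"pics/{n}4.png",p[:,:,::-1]); np.save(f"pics/{n}4d.npy",d)
p=cv2.imread("pics/side4.png")[40:190,220:380]; cv2.imwrite("pics/c4.png",cv2.resize(p,None,fx=4,fy=4,interpolation=cv2.INTER_CUBIC))
p=cv2.imread("pics/top4.png")[130:230,340:480]; cv2.imwrite("pics/c5.png",cv2.resize(p,None,fx=5.5,fy=5.5,interpolation=cv2.INTER_CUBIC))
```

```text
[ 0.57522345 -0.16019016  0.22488357] 73.70049600851783 [-0.71503291 -0.52167689 -0.22082345] 0.013332598424723773 7.7
```

View pics/wrist4.png

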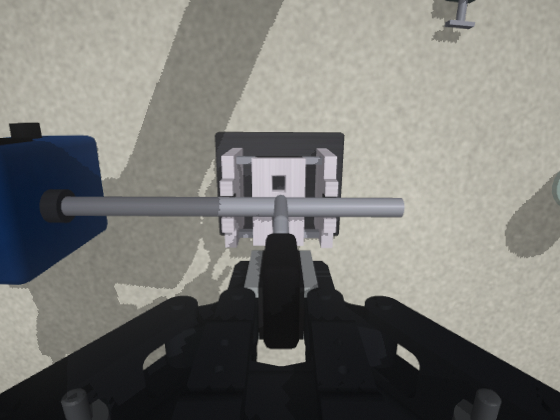

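View pics/c4.png

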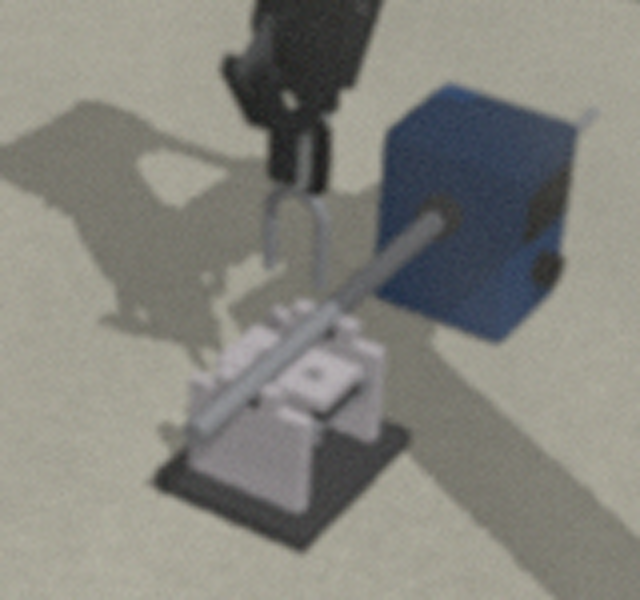

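View pics/c5.png

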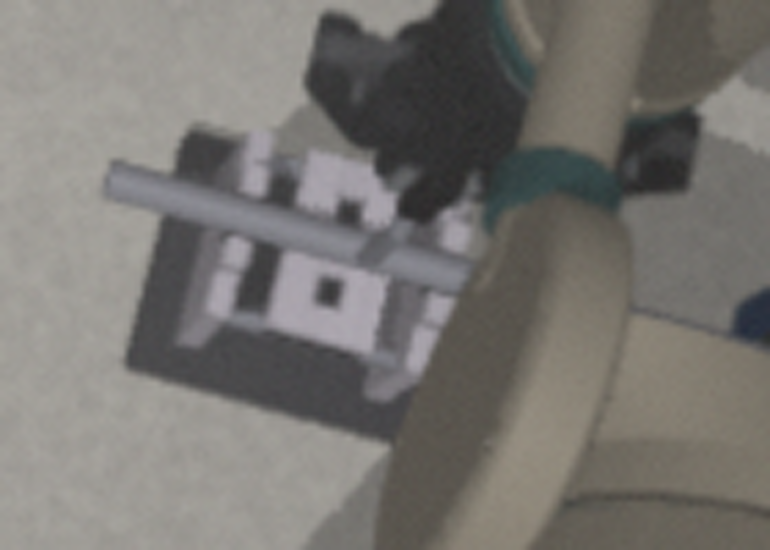

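Run:
```python
from h import *
a=np.radians(73.7-90); ex=np.array([np.cos(a),np.sin(a),0]); ey=np.array([-np.sin(a),np.cos(a),0])
T=np.array([.5752,-.1602,.2249]); C=np.array([.5760,-.1612,0])
O=T-[0,0,.028]
def pj(n,X):
    m=camera_model(n); 
    if n=="wrist": m["world_from_camera"]=np.load("pics/wrist4m.npy")
    return project(n,X,m)
for n,(x0,y0,w,h,f) in {"side":(265,60,60,70,10),"wrist":(200,120,160,140,5),"top":(380,140,60,60,10)}.items():
    p=cv2.imread(f"pics/{n}4.png")[y0:y0+h,x0:x0+w]
    im=cv2.resize(p,None,fx=f,fy=f,interpolation=cv2.INTER_CUBIC)
    dr=lambda X,c:[cv2.circle(im,tuple(int((v-o+.5)*f) for v,o in zip(q,(x0,y0))),2,c,-1) for q in pj(n,np.array(X))]
    for sx in (-1,1):
        for e in (-4,0,4):
            dr([O+ex*(sx*.017+e/1000)+[0,0,z] for z in np.linspace(-.055,-.01,12)],(0,0,255) if e==0 else (0,255,255))
        # slot outline
        for k in np.linspace(-1,1,9):
            dr([C+ex*(sx*.017+k*.0065)+ey*.0053*s+[0,0,.08] for s in(-1,1)]+[C+ex*(sx*.017+s*.0065)+ey*.0053*k+[0,0,.08] for s in(-1,1)],(0,255,0))
    # rod edges
    dr([C+ey*t+ex*s*.008+[0,0,.09] for t in np.linspace(-.2,.1,40) for s in(-1,1)],(255,0,0))
    cv2.imwrite(f"pics/ov_{n}.png",im)
```

```text
(no output)
```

View pics/ov_side.png

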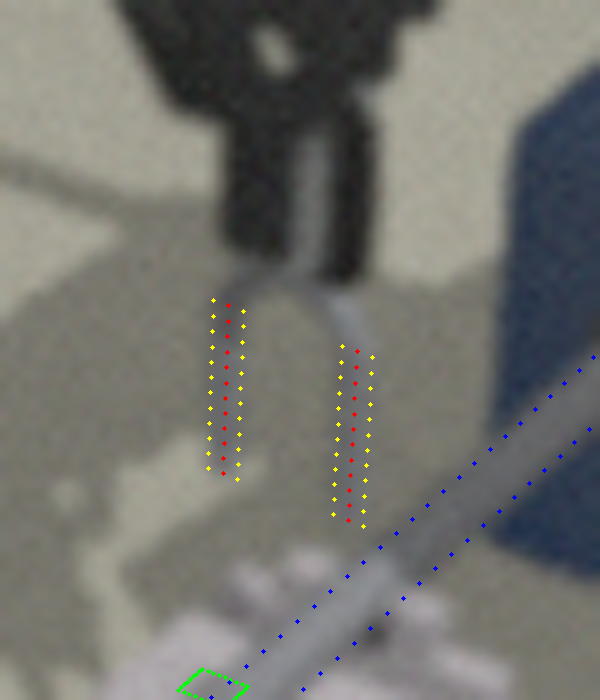

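View pics/ov_wrist.png

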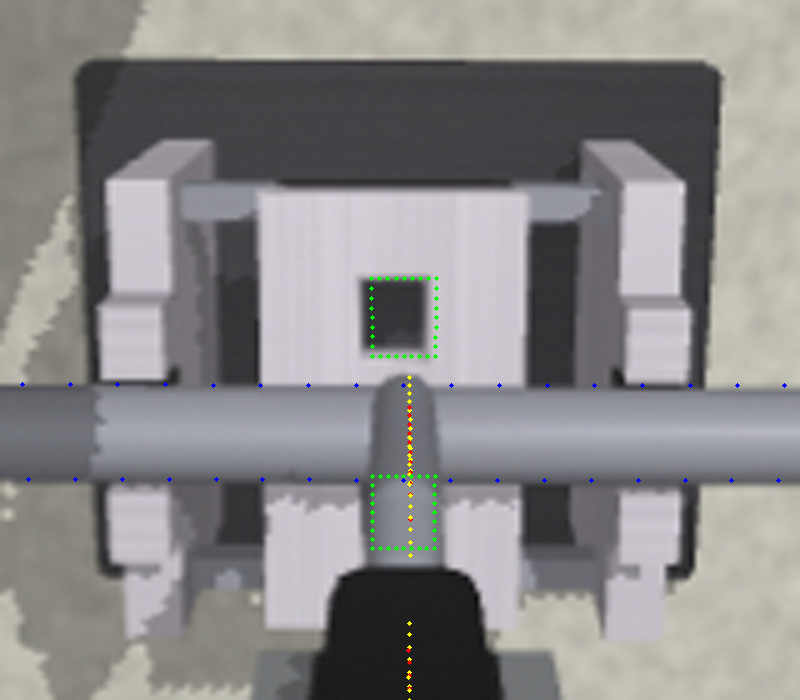

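View pics/ov_top.png

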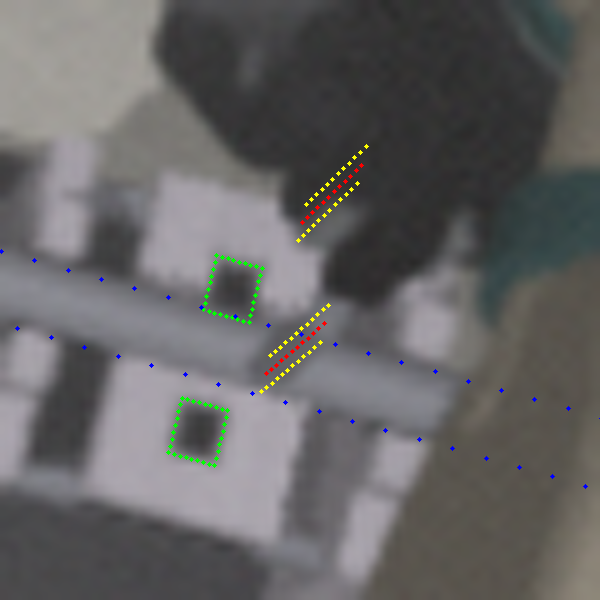

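Wrist overlay: the slot is at crop (396,314) against the modelled (404,317), so the slot is about 1.2 mm on the −y side of the staple. The side overlay of the legs agrees to within 1 mm. I correct and descend to just above the plate.

Emit:
{"method": "jog_arm", "body": {"targets": [[0.01,[0.0006,-0.0014,0],0],[0.01,[0,0,-0.015],0],[0.01,[0,0,-0.015],0],[0.01,[0,0,-0.015],0],[0.01,[0,0,-0.006],0],[0.01,[0,0,-0.004],0],[0.01,[0,0,0],0],[0.01,[0,0,0],0]]}}

```text
clock: 8.85
position: [0.5768, -0.163, 0.1709]
ee_rot: [-0.7, 0.7, -0.1, 0.101]
contact_force: [0.4, -0.2, 0.2]
width: 0.013
```

```bash
cat > st.py <<'E'
from h import *
from scipy.spatial.transform import Rotation as R
s=manip.get_state(); q=s["ee_rot"]; M=R.from_quat([q[1],q[2],q[3],q[0]]).as_matrix()
print(s["position"].round(4),np.degrees(np.arctan2(M[1,2],M[0,2])).round(2),s["contact_force"].round(2),s["moment"].round(3),s["width"],s["clock"])
C=np.array([.5760,-.1612,0]);a=np.radians(-16.4); v=s["position"]-C
print("cradle xy TCP mm",1e3*(v[0]*np.cos(a)+v[1]*np.sin(a)),1e3*(-v[0]*np.sin(a)+v[1]*np.cos(a)))
E
python3 - <<'E'
from st import *
for n in ["wrist","side"]:
    p,d=get_image(n); cv2.imwrite(f"pics/{n}5.png",p[:,:,::-1])
p=cv2.imread("pics/side5.png")[60:160,245:345]; cv2.imwrite("pics/c6.png",cv2.resize(p,None,fx=6,fy=6,interpolation=cv2.INTER_CUBIC))
p=cv2.imread("pics/wrist5.png")[120:260,200:360]; cv2.imwrite("pics/c7.png",cv2.resize(p,None,fx=4,fy=4,interpolation=cv2.INTER_CUBIC))
E
```

```text
[ 0.5768 -0.163   0.1709] 73.63 [ 0.4  -0.25  0.19] [-0.01  -0.021 -0.017] 0.013033714674356036 8.85
cradle xy TCP mm 1.2343581427354067 -1.512307166774703
```

View pics/c6.png

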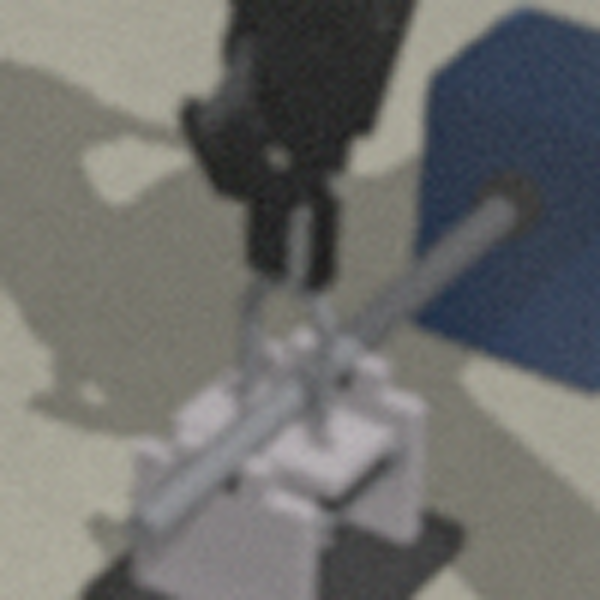

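View pics/c7.png

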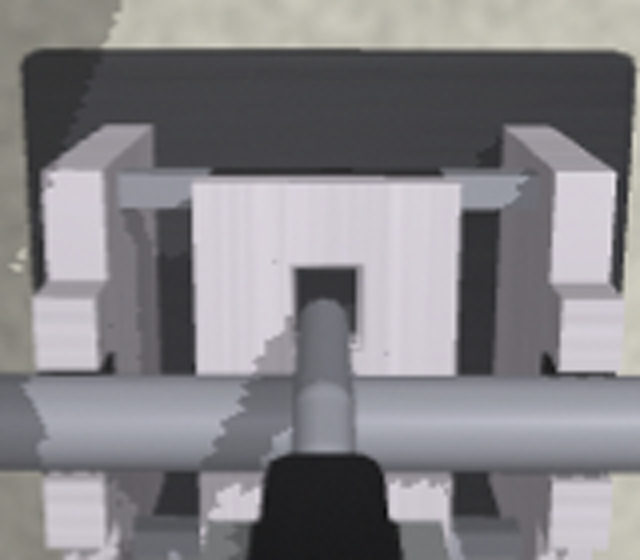

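Wrist view: the leg tip (crop column 326) is centred over the slot (294–360, centre 327). I feel my way down.

Emit:
{"method": "jog_arm", "body": {"targets": [[0.01,[0,0,-0.002],0],[0.01,[0,0,-0.002],0],[0.01,[0,0,-0.001],0],[0.01,[0,0,-0.001],0],[0.01,[0,0,-0.001],0],[0.01,[0,0,0],0]]}}

```text
clock: 9.7
position: [0.5763, -0.1628, 0.1632]
ee_rot: [0.7, -0.7, 0.101, -0.101]
contact_force: [-0.9, -0.2, -0.9]
width: 0.0135
```

Emit:
{"method": "jog_arm", "body": {"targets": [[0.01,[0,0,-0.001],0],[0.01,[0,0,-0.001],0],[0.01,[0,0,0],0]]}}

```text
clock: 10.07
position: [0.5763, -0.1628, 0.1612]
ee_rot: [0.7, -0.7, 0.101, -0.101]
contact_force: [-0.1, 0.0, -0.9]
width: 0.0131
```

Run:
```python
from st import *
for n in ["wrist"]:
    p,d=get_image(n); cv2.imwrite(f"pics/{n}6.png",p[:,:,::-1])
p=cv2.imread("pics/wrist6.png")[120:260,200:360]; cv2.imwrite("pics/c8.png",cv2.resize(p,None,fx=4,fy=4,interpolation=cv2.INTER_CUBIC))
```

```text
[ 0.5763 -0.1628  0.1612] 73.63 [-0.07  0.04 -0.88] [-0.022  0.025 -0.009] 0.013075862126082844 10.075
cradle xy TCP mm 0.7562798316952165 -1.4807634400050043
```

View pics/c8.png

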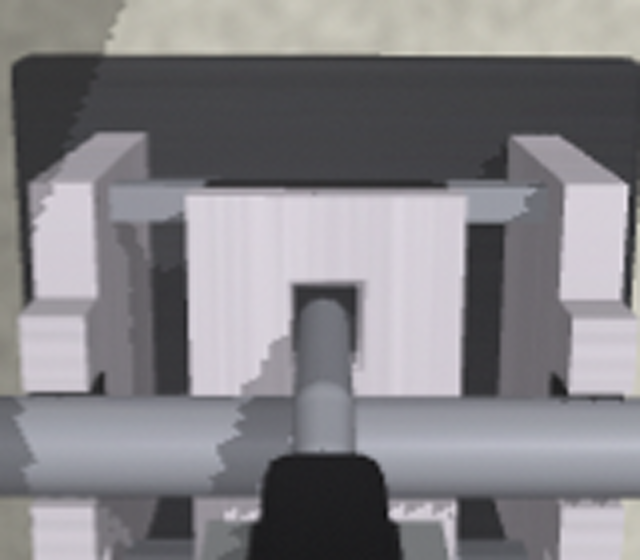

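Leg is centred in the slot with no contact force. I continue down.

Emit:
{"method": "jog_arm", "body": {"targets": [[0.01,[0,0,-0.001],0],[0.01,[0,0,-0.001],0],[0.01,[0,0,-0.001],0],[0.01,[0,0,-0.001],0],[0.01,[0,0,-0.001],0],[0.01,[0,0,0],0]]}}

```text
clock: 10.88
position: [0.5763, -0.1628, 0.1562]
ee_rot: [0.7, -0.7, 0.101, -0.101]
contact_force: [0.3, -0.0, -1.1]
width: 0.0131
```

Emit:
{"method": "jog_arm", "body": {"targets": [[0.01,[0,0,-0.001],0],[0.01,[0,0,-0.002],0],[0.01,[0,0,-0.002],0],[0.01,[0,0,-0.002],0],[0.01,[0,0,-0.001],0],[0.01,[0,0,0],0]]}}

```text
clock: 11.62
position: [0.5763, -0.1628, 0.1482]
ee_rot: [0.7, -0.7, 0.101, -0.101]
contact_force: [0.2, -0.6, -0.8]
width: 0.0132
```

Run:
```python
from st import *
for n in ["wrist"]:
    p,d=get_image(n); cv2.imwrite(f"pics/{n}7.png",p[:,:,::-1])
p=cv2.imread("pics/wrist7.png")[120:260,200:360]; cv2.imwrite("pics/c9.png",cv2.resize(p,None,fx=4,fy=4,interpolation=cv2.INTER_CUBIC))
```

```text
[ 0.5763 -0.1628  0.1482] 73.63 [ 0.22 -0.6  -0.82] [ 0.006  0.026 -0.013] 0.013180176224464185 11.625
cradle xy TCP mm 0.7663249113526887 -1.4470156997871404
```

View pics/c9.png

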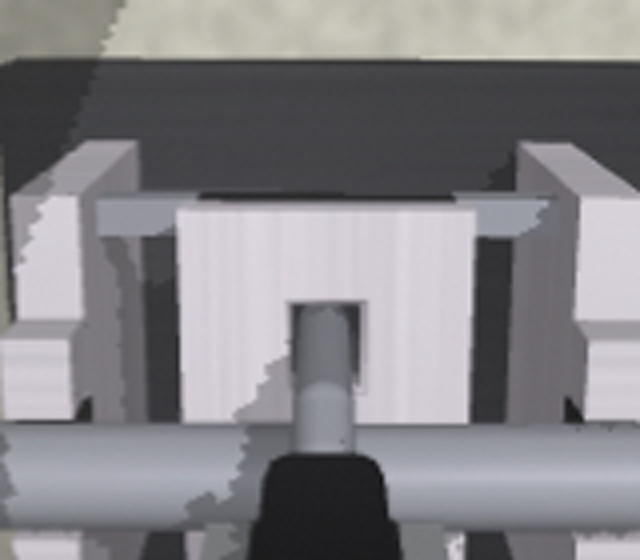

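The leg is in the slot with 15 mm through. I carry on to the rollers.

Emit:
{"method": "jog_arm", "body": {"targets": [[0.01,[0,0,-0.002],0],[0.01,[0,0,-0.002],0],[0.01,[0,0,-0.002],0],[0.01,[0,0,-0.002],0],[0.01,[0,0,-0.001],0],[0.01,[0,0,-0.001],0],[0.01,[0,0,-0.001],0],[0.01,[0,0,0],0]]}}

```text
clock: 12.68
position: [0.5764, -0.1628, 0.1373]
ee_rot: [0.7, -0.7, 0.101, -0.101]
contact_force: [-0.4, 0.2, -1.0]
width: 0.0135
```

Emit:
{"method": "jog_arm", "body": {"targets": [[0.01,[0,0,-0.001],0],[0.01,[0,0,-0.001],0],[0.01,[0,0,0],0]]}}

```text
clock: 13.05
position: [0.5763, -0.1628, 0.1352]
ee_rot: [0.7, -0.7, 0.101, -0.101]
contact_force: [0.6, 0.2, -1.1]
width: 0.0134
```

Emit:
{"method": "jog_arm", "body": {"targets": [[0.01,[0,0,-0.001],0],[0.01,[0,0,0],0]]}}

```text
clock: 13.3
position: [0.5763, -0.1628, 0.1342]
ee_rot: [0.7, -0.7, 0.101, -0.101]
contact_force: [0.0, 0.1, -0.8]
width: 0.0136
```

Emit:
{"method": "jog_arm", "body": {"targets": [[0.01,[0,0,-0.001],0],[0.01,[0,0,0],0]], "force": 90}}

```text
clock: 13.55
position: [0.5764, -0.1629, 0.1333]
ee_rot: [0.7, -0.7, 0.101, -0.101]
contact_force: [0.2, 0.0, -1.0]
width: 0.013
```

Emit:
{"method": "jog_arm", "body": {"targets": [[0.01,[0,0,-0.001],0],[0.01,[0,0,0],0]]}}

```text
clock: 13.8
position: [0.5767, -0.163, 0.1324]
ee_rot: [-0.7, 0.7, -0.1, 0.101]
contact_force: [1.2, -0.8, -0.2]
width: 0.0129
```

Emit:
{"method": "jog_arm", "body": {"targets": [[0.01,[0,0,-0.001],0],[0.01,[0,0,0],0]]}}

```text
clock: 14.05
position: [0.5768, -0.163, 0.1317]
ee_rot: [-0.7, 0.7, -0.1, 0.101]
contact_force: [1.1, 0.3, 1.5]
width: 0.0129
```

Emit:
{"method": "jog_arm", "body": {"targets": [[0.01,[0,0,-0.001],0],[0.01,[0,0,0],0]]}}

```text
clock: 14.3
position: [0.5768, -0.163, 0.1307]
ee_rot: [-0.7, 0.7, -0.1, 0.101]
contact_force: [1.1, -0.3, 3.0]
width: 0.0129
```

Emit:
{"method": "jog_arm", "body": {"targets": [[0.01,[0,0,-0.001],0],[0.01,[0,0,0],0]]}}

```text
clock: 14.55
position: [0.5768, -0.163, 0.1297]
ee_rot: [-0.7, 0.7, -0.1, 0.101]
contact_force: [0.8, 0.7, 5.7]
width: 0.0132
```

Emit:
{"method": "jog_arm", "body": {"targets": [[0.01,[0,0,-0.001],0],[0.01,[0,0,0],0]]}}

```text
clock: 14.8
position: [0.5768, -0.163, 0.1287]
ee_rot: [-0.7, 0.7, -0.1, 0.101]
contact_force: [0.3, 0.3, 4.5]
width: 0.013
```

Emit:
{"method": "jog_arm", "body": {"targets": [[0.01,[0,0,-0.001],0],[0.01,[0,0,0],0]]}}

```text
clock: 15.05
position: [0.5768, -0.163, 0.1279]
ee_rot: [-0.7, 0.7, -0.1, 0.101]
contact_force: [0.5, 1.0, 5.6]
width: 0.0127
```

Emit:
{"method": "jog_arm", "body": {"targets": [[0.01,[0,0,-0.001],0],[0.01,[0,0,0],0]]}}

```text
clock: 15.3
position: [0.5768, -0.163, 0.1267]
ee_rot: [-0.7, 0.7, -0.1, 0.101]
contact_force: [1.1, -0.1, 4.5]
width: 0.0129
```

Emit:
{"method": "jog_arm", "body": {"targets": [[0.01,[0,0,-0.001],0],[0.01,[0,0,0],0]]}}

```text
clock: 15.55
position: [0.5768, -0.163, 0.126]
ee_rot: [-0.7, 0.7, -0.1, 0.101]
contact_force: [0.7, -0.7, 7.3]
width: 0.0127
```

Emit:
{"method": "jog_arm", "body": {"targets": [[0.01,[0,0,-0.001],0],[0.01,[0,0,0],0]]}}

```text
clock: 15.8
position: [0.5768, -0.163, 0.1254]
ee_rot: [-0.7, 0.7, -0.1, 0.101]
contact_force: [-0.6, -0.4, 8.9]
width: 0.0129
```

Emit:
{"method": "jog_arm", "body": {"targets": [[0.01,[0,0,-0.001],0],[0.01,[0,0,0],0]]}}

```text
clock: 16.05
position: [0.5769, -0.163, 0.125]
ee_rot: [-0.7, 0.7, -0.1, 0.101]
contact_force: [0.3, 0.8, 10.8]
width: 0.0128
```

Run:
```python
from st import *
for n in ["wrist","side"]:
    p,d=get_image(n); cv2.imwrite(f"pics/{n}8.png",p[:,:,::-1])
p=cv2.imread("pics/wrist8.png")[120:360,180:380]; q=cv2.imread("pics/side8.png")[60:180,245:345]
cv2.imwrite("pics/c10.png",np.hstack([cv2.resize(p,(400,480)),cv2.resize(q,(400,480),interpolation=cv2.INTER_CUBIC)]))
```

```text
[ 0.5769 -0.163   0.125 ] 73.63 [ 0.31  0.81 10.76] [ 0.012  0.101 -0.026] 0.012793593743274361 16.05
cradle xy TCP mm 1.3406484725865084 -1.5177525446672415
```

View pics/c10.png

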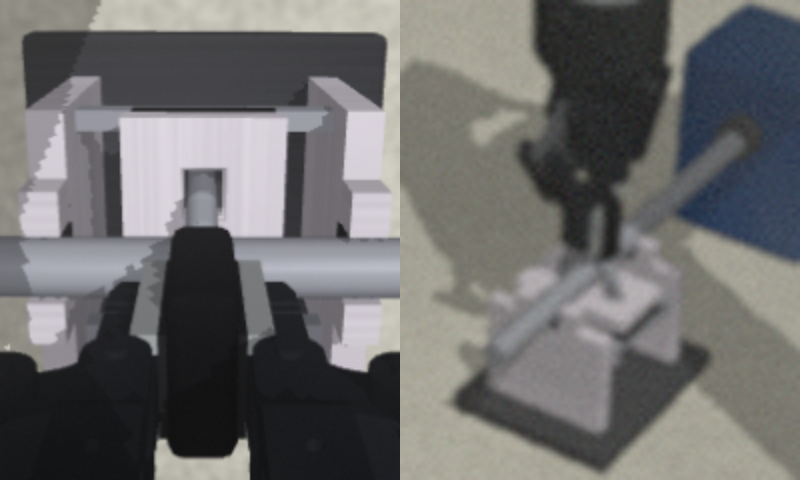

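Emit:
{"method": "jog_arm", "body": {"targets": [[0.01,[0,0,-0.001],0],[0.01,[0,0,0],0]]}}

```text
clock: 16.4
position: [0.5769, -0.1631, 0.1245]
ee_rot: [-0.7, 0.7, -0.1, 0.101]
contact_force: [-1.8, 1.4, 13.8]
width: 0.0132
```

Emit:
{"method": "jog_arm", "body": {"targets": [[0.01,[0,0,-0.001],0],[0.01,[0,0,0],0]]}}

```text
clock: 16.65
position: [0.5769, -0.1631, 0.124]
ee_rot: [-0.7, 0.7, -0.1, 0.102]
contact_force: [-2.9, 0.7, 15.0]
width: 0.013
```

Emit:
{"method": "jog_arm", "body": {"targets": [[0.01,[0,0,-0.001],0],[0.01,[0,0,0],0]]}}

```text
clock: 16.9
position: [0.5769, -0.1631, 0.1235]
ee_rot: [-0.7, 0.7, -0.1, 0.102]
contact_force: [-2.6, 0.9, 18.2]
width: 0.0128
```

Run:
```python
from st import *
m=camera_model("wrist"); p,d=get_image("wrist"); P=cloud("wrist",d,m); cv2.imwrite("pics/wrist9.png",p[:,:,::-1])
def z(r0,r1,c0,c1): q=P[r0:r1,c0:c1,2]; return np.nanmedian(q).round(4), np.nanmean(q).round(4)
for r in range(180,350,10): print(r,P[r,281].round(4),P[r,283].round(4))
print("rod",[P[r,250].round(4) for r in range(230,275,5)])
```

```text
[ 0.5769 -0.1631  0.1235] 73.63 [-2.56  0.91 18.23] [ 0.164  0.408 -0.   ] 0.012793643201065361 16.9
cradle xy TCP mm 1.3755882190192243 -1.5327780865094613
180 [ 0.5401 -0.1527  0.0786] [ 0.5406 -0.1518  0.0771]
190 [ 0.5452 -0.1542  0.0787] [ 0.5454 -0.1532  0.0787]
200 [ 0.55   -0.1556  0.08  ] [ 0.5505 -0.1547  0.0793]
210 [ 0.5559 -0.1573  0.0778] [ 0.5565 -0.1564  0.0766]
220 [ 0.5574 -0.1578  0.0902] [ 0.558  -0.1569  0.0892]
230 [ 0.5607 -0.1587  0.0952] [ 0.5609 -0.1578  0.0955]
240 [ 0.559  -0.1583  0.1127] [ 0.5587 -0.1573  0.1141]
250 [ 0.5583 -0.1581  0.1253] [ 0.559  -0.1574  0.1242]
260 [ 0.5586 -0.1581  0.1339] [ 0.5588 -0.1574  0.1339]
270 [ 0.5598 -0.1585  0.1396] [ 0.5594 -0.1576  0.141 ]
280 [ 0.5627 -0.1593  0.1416] [ 0.5629 -0.1587  0.1415]
290 [ 0.5668 -0.1605  0.1412] [ 0.5673 -0.1599  0.1406]
300 [ 0.5702 -0.1615  0.1421] [ 0.5713 -0.1611  0.1406]
310 [ 0.5745 -0.1628  0.1417] [ 0.5753 -0.1623  0.1407]
320 [ 0.5789 -0.1641  0.1413] [ 0.5793 -0.1634  0.1411]
330 [ 0.5832 -0.1653  0.1412] [ 0.5834 -0.1646  0.1412]
340 [ 0.587  -0.1664  0.1419] [ 0.5876 -0.1658  0.1415]
rod [array([ 0.5618, -0.1765,  0.0788]), array([ 0.5643, -0.1773,  0.0794]), array([ 0.5639, -0.1763,  0.0883]), array([ 0.5653, -0.1765,  0.0917]), array([ 0.5668, -0.1767,  0.0946]), array([ 0.569 , -0.1773,  0.0955]), array([ 0.5611, -0.1724,  0.1205]), array([ 0.5609, -0.1719,  0.1258]), array([ 0.5617, -0.1719,  0.1287])]
```

View pics/wrist9.png

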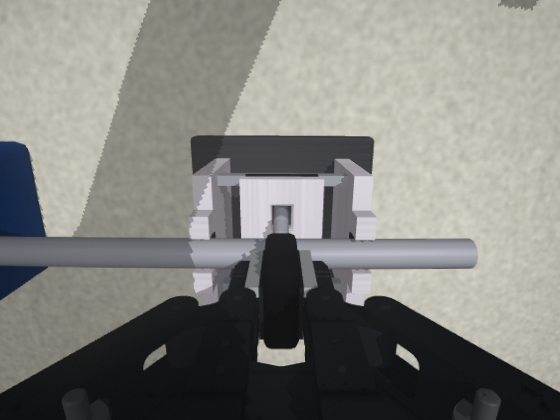

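The handle top reads 0.1415 m, so the origin is at about 95.5 mm with the rod pressed about 2.5 mm at 18 N. The bow is on the rod and the legs are past the rollers. I unload before releasing.

Emit:
{"method": "jog_arm", "body": {"targets": [[0.01,[0,0,0.001],0],[0.01,[0,0,0.001],0],[0.01,[0,0,0.001],0],[0.01,[0,0,0],0]]}}

```text
clock: 17.45
position: [0.5768, -0.163, 0.1244]
ee_rot: [-0.7, 0.7, -0.1, 0.101]
contact_force: [1.2, 0.1, 7.9]
width: 0.0132
```

Run:
```python
from st import *
```

```text
[ 0.5768 -0.163   0.1244] 73.63 [1.2  0.09 7.92] [-0.071 -0.092 -0.011] 0.013167720091794139 17.45
cradle xy TCP mm 1.2956723564981607 -1.520221478456309
```

Emit:
{"method": "jog_arm", "body": {"targets": [[0.01,[0,0,0.001],0],[0.01,[0,0,0.0005],0],[0.01,[0,0,0],0]]}}

```text
clock: 17.82
position: [0.5767, -0.163, 0.1246]
ee_rot: [-0.7, 0.7, -0.101, 0.101]
contact_force: [2.7, -1.0, 0.8]
width: 0.0128
```

Emit:
{"method": "jog_arm", "body": {"targets": [[0.016,[0,0,0],0],[0.02,[0,0,0],0],[0.026,[0,0,0],0],[0.035,[0,0,0],0],[0.04,[0,0,0],0],[0.04,[0,0,0],0]], "force": 20}}

```text
clock: 18.58
position: [0.5764, -0.1628, 0.1248]
ee_rot: [0.7, -0.7, 0.101, -0.101]
contact_force: [0.1, 0.0, 0.2]
width: 0.0402
```

Run:
```python
from st import *
m=camera_model("wrist"); p,d=get_image("wrist"); P=cloud("wrist",d,m); cv2.imwrite("pics/wrist10.png",p[:,:,::-1])
for r in range(270,345,10): print(r,P[r,281].round(4))
```

```text
[ 0.5764 -0.1628  0.1248] 73.63 [0.08 0.   0.24] [ 0.023 -0.009  0.005] 0.04022361641309688 18.575
cradle xy TCP mm 0.7955979033738088 -1.4583854610982077
270 [ 0.559  -0.1582  0.1417]
280 [ 0.5619 -0.1591  0.1435]
290 [ 0.5662 -0.1603  0.1427]
300 [ 0.5705 -0.1616  0.1421]
310 [ 0.5739 -0.1626  0.1433]
320 [ 0.5776 -0.1636  0.1439]
330 [ 0.5824 -0.165   0.1431]
340 [ 0.5876 -0.1666  0.1419]
```

View pics/wrist10.png

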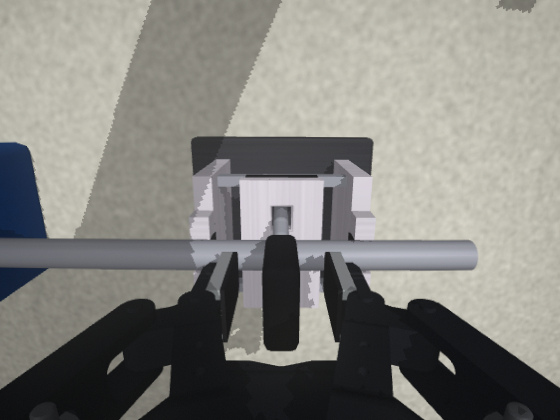

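The pads are clear of the handle on both sides, and the handle top is at 0.143 m, so the origin is about 97 mm up. I retreat straight up.

Emit:
{"method": "jog_arm", "body": {"targets": [[0.04,[0,0,0.01],0],[0.04,[0,0,0.02],0],[0.04,[0,0,0.03],0],[0.04,[0,0,0.03],0],[0.04,[0,0,0.03],0],[0.04,[-0.04,0.02,0.02],0],[0.04,[-0.05,0.03,0],0],[0.04,[-0.05,0.03,0],0],[0.04,[0,0,0],0],[0.04,[0,0,0],0]]}}

```text
clock: 19.88
position: [0.4371, -0.0832, 0.266]
ee_rot: [-0.7, 0.7, -0.099, 0.102]
contact_force: [-0.2, -1.0, 0.5]
width: 0.0399
```

Run:
```python
from st import *
a=np.radians(-16.4)
for n in ["side","top","wrist"]:
    m=camera_model(n); p,d=get_image(n); P=cloud(n,d,m); cv2.imwrite(f"pics/{n}11.png",p[:,:,::-1])
    q=P.reshape(-1,3); q=q[np.isfinite(q).all(1)]
    t=q[(q[:,2]>.134)&(q[:,2]<.152)&(np.hypot(q[:,0]-.576,q[:,1]+.161)<.035)]
    if len(t)>5:
        r=cv2.minAreaRect((t[:,:2]*1000).astype(np.float32)); v=np.array(r[0])-[576,-161.2]
        print(n,len(t),np.median(t[:,2]),r,"cradle xy",v[0]*np.cos(a)+v[1]*np.sin(a),-v[0]*np.sin(a)+v[1]*np.cos(a))
q=cv2.imread("pics/side11.png"); cv2.imwrite("pics/c11.png",np.hstack([cv2.resize(q[40:190,220:380],(400,375),interpolation=cv2.INTER_CUBIC),cv2.resize(q,(400,300))[:375] if 0 else cv2.resize(q,(400,375))]))
```

```text
[ 0.4371 -0.0832  0.266 ] 73.64 [-0.19 -1.02  0.55] [-0.041  0.023 -0.006] 0.03991388535478022 19.875
cradle xy TCP mm -155.2378892800506 35.66673402282015
side 77 0.1407039742942905 ((574.7396240234375, -162.68124389648438), (14.617511749267578, 33.216217041015625), 72.1066665649414) cradle xy -0.7908797278179578 -1.7768343589920577
wrist 210 0.1408565748016231 ((563.4772338867188, -158.95997619628906), (14.300383567810059, 14.135297775268555), 72.5267562866211) cradle xy -12.645716116469847 -1.3868098899241672
```

View pics/c11.png

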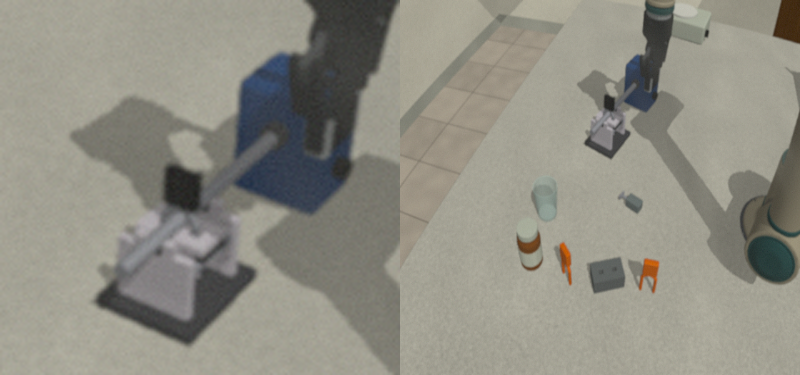

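Run:
```python
from st import *
for n in ["side","wrist"]:
    for k in range(2):
        m=camera_model(n); p,d=get_image(n); P=cloud(n,d,m).reshape(-1,3); q=P[np.isfinite(P).all(1)]
        t=q[(q[:,2]>.11)&(q[:,2]<.16)&(np.hypot(q[:,0]-.576,q[:,1]+.161)<.025)]
        print(n,len(t),np.percentile(t[:,2],[50,75,90,97,100]).round(4))
        hi=t[t[:,2]>np.percentile(t[:,2],75)]; print(hi.mean(0))
    cv2.imwrite(f"pics/{n}12.png",p[:,:,::-1])
```

```text
[ 0.4377 -0.0836  0.2651] 73.6 [ 0.8  -0.07 -0.61] [ 0.008  0.061 -0.001] 0.04008934547383524 20.025
cradle xy TCP mm -154.5985033483107 35.41435660463462
side 208 [0.1292 0.1392 0.1424 0.1439 0.145 ]
[ 0.57586437 -0.16111181  0.14199172]
side 207 [0.129  0.1396 0.1422 0.144  0.1445]
[ 0.57594874 -0.1612488   0.141889  ]
wrist 458 [0.1299 0.1396 0.1423 0.1434 0.1442]
[ 0.56062275 -0.15775789  0.14191665]
wrist 450 [0.1297 0.1394 0.1422 0.1432 0.1449]
[ 0.56034333 -0.15793232  0.14180137]
```

View pics/wrist12.png

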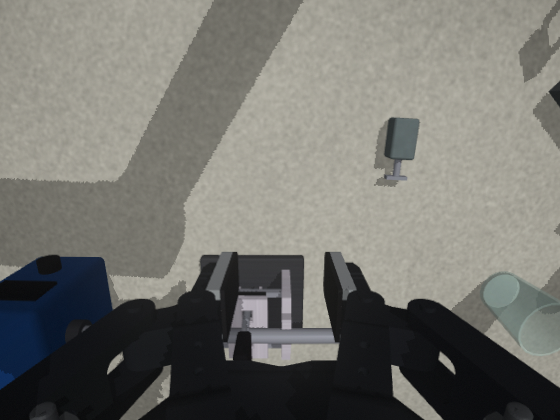

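The handle top is at about 0.143 m, so the origin is about 97 mm up. It is centred and at rest, and the bystanders are where they were.

```bash
python3 -c "
from rig import *
print(sign_off())"
```

```text
the job is handed in; nothing more can be done
None
```

The staple is home on the rod, released, and the job is handed in. No verdict was reported.

**What I did:** I lifted the steel staple straight up out of the rack and lined it up over both slots using the wrist camera. I lowered it in small steps with no contact force until the rollers. I then pushed it past them in 1 mm steps, with the wrist force peaking at 18 N against the 30 N limit. I unloaded to about 1 N before opening the fingers, then retreated clear.

**Last checks:**
- **Height:** the handle top reads about 0.143 m in the side and wrist views. That puts the staple's origin about 97 mm above the cradle's underside, inside the 93 to 101.5 mm band.
- **Position:** the origin is within about 2 mm of the rod's middle, sideways and lengthwise. Two side-view estimates differed by about 1.5 mm, well inside tolerance.
- **Upright and still:** it looks upright in the pictures, and repeated depth readings agreed.
- **Surroundings:** the beaker, jar and boss head look upright and where they were. I judged this by eye and did not measure their shift.

**Unclear reading:** the rollers gave no distinct snap. The force sat near 5 N, then climbed steadily, so I judged it seated from the measured height and the stiffness on the rod. After the bow reached the rod, the top camera gave no usable view of the handle.

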